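# Find the loose cap bolt on the finishing machine and hold its cap open

## Task

One of the three cap bolts on the finishing machine has lost its grip, and I want to get at the nut under its cap. Lay the spanner flat along the narrow ledge on the machine's left cheek, within my reach, and let go of it; then check the bolts by lightly tapping each head with the fingertips from the robot's left to its right: the loose one gives, the tight ones are solid. Lift the loose bolt's cap by its knob to about 45 degrees or more and finish still holding it up there, keeping the other caps shut and leaving the other things on the table alone.

Things in the scene. Friction and masses are not known exactly. Their poses are not given: they have to be found in the camera images.
- machine: desktop creasing and perforating machine, fixed, level. Origin: centre of its base on the table; +x to its back (away from the robot), +y to its left along the row of heads, which sit 120 to 140 mm apart, turned with it. Paper table 50 mm high, side cheeks 118 mm, drive box at the right end (y -240 to -370 mm) 145 mm, cross-beam behind the heads 86 mm. A cap whose bolt is tight rises no more than 0.06 rad.
- ledge: narrow raised tool ledge: light grey rubber strip 200 mm long (x) and 34 mm wide (y) on top of the machine's left cheek. Origin: centre of its underside; its flat top is 8 mm higher, 122 mm above the table. x runs along the ledge. The nearest cap is 40 mm from its edge.
- spanner: steel combination spanner lying flat on the table left of the machine, 188 mm long (x from -94 to +94 mm, ring at -x, jaw at +x), shank 12 mm wide and 8 mm thick, ends 27 and 32 mm wide and 9 mm thick, 0.13 to 0.21 kg. Origin: middle of its underside; the centre of mass is 10 mm further towards the jaw; x along the shank, z up.
- cap_left: aluminium cap of the left (+y) tool head, 52 mm wide, 0.3 kg. Origin: on its hinge axis at the back, 90 mm above the table; shut, its axes are the machine's. Opens up and back about +y, to 1.25 rad; falls shut if let go. In its frame: hood x -87 to -7 mm, top z +35; tongue in front 30 mm wide, top z +3.5; its tip, 22 mm wide, with the knob at x -168, overhangs 35 mm above the paper table.
- bolt_left: captive steel hex bolt in the tongue of the left cap, 121 mm in front of the hinge axis, 17 mm across flats. Origin: centre of the head's flat top, 114 mm above the table when shut; z up. Head 11 mm high, on a coil spring. Tight: solid under a tap. Loose: sinks 6 mm (starts at 1.6 N, bottoms at 4 N) and springs back. Looks the same either way; which one is loose changes.
- knob_left (a point): centre of the black knob on the tip of the left cap: round, upright, 28 mm in diameter, 30 mm high (15 mm above and below this point), 116 mm above the table when shut, 47 mm in front of the bolt, 168 mm in front of the hinge axis. Pinched across the machine's y it can turn between the fingers as the cap rises. Lifting takes about 2 N.
- cap_middle: aluminium cap of the middle tool head, 52 mm wide, 0.3 kg. Origin: on its hinge axis at the back, 90 mm above the table; shut, its axes are the machine's. Opens up and back about +y, to 1.25 rad; falls shut if let go. In its frame: hood x -87 to -7 mm, top z +35; tongue in front 30 mm wide, top z +3.5; its tip, 22 mm wide, with the knob at x -168, overhangs 35 mm above the paper table.
- bolt_middle: captive steel hex bolt in the tongue of the middle cap, 121 mm in front of the hinge axis, 17 mm across flats. Origin: centre of the head's flat top, 114 mm above the table when shut; z up. Head 11 mm high, on a coil spring. Tight: solid under a tap. Loose: sinks 6 mm (starts at 1.6 N, bottoms at 4 N) and springs back. Looks the same either way; which one is loose changes.
- knob_middle (a point): centre of the black knob on the tip of the middle cap: round, upright, 28 mm in diameter, 30 mm high (15 mm above and below this point), 116 mm above the table when shut, 47 mm in front of the bolt, 168 mm in front of the hinge axis. Pinched across the machine's y it can turn between the fingers as the cap rises. Lifting takes about 2 N.
- cap_right: aluminium cap of the right (-y) tool head, 52 mm wide, 0.3 kg. Origin: on its hinge axis at the back, 90 mm above the table; shut, its axes are the machine's. Opens up and back about +y, to 1.25 rad; falls shut if let go. In its frame: hood x -87 to -7 mm, top z +35; tongue in front 30 mm wide, top z +3.5; its tip, 22 mm wide, with the knob at x -168, overhangs 35 mm above the paper table.
- bolt_right: captive steel hex bolt in the tongue of the right cap, 121 mm in front of the hinge axis, 17 mm across flats. Origin: centre of the head's flat top, 114 mm above the table when shut; z up. Head 11 mm high, on a coil spring. Tight: solid under a tap. Loose: sinks 6 mm (starts at 1.6 N, bottoms at 4 N) and springs back. Looks the same either way; which one is loose changes.
- knob_right (a point): centre of the black knob on the tip of the right cap: round, upright, 28 mm in diameter, 30 mm high (15 mm above and below this point), 116 mm above the table when shut, 47 mm in front of the bolt, 168 mm in front of the hinge axis. Pinched across the machine's y it can turn between the fingers as the cap rises. Lifting takes about 2 N.
- tumbler: drinking glass, 70 mm in diameter at the rim, 110 mm high, bystander. Origin: centre of its underside.
- tape: cardboard tape core lying flat, 96 mm in diameter, 24 mm high, bystander. Origin: centre of its underside.
- staple_box: carton of staples, 50 x 100 x 40 mm high, bystander. Origin: centre of its underside.
There are look-alikes about, which are no part of the job. Of the things like the spanner, leave any that is brown or orange; of the rest the larger one is meant.

How it is judged:
On the way, in this order (a step that is already met when the one before it is completed fails the run):
1. the spanner lies flat along the ledge, let go (x of spanner in the frame of ledge between -0.045 and 0.045 m and y of spanner in the frame of ledge between -0.015 and 0.015 m and z of spanner in the frame of ledge between 0.004 and 0.013 m and angle between the x axis of spanner and the x axis of ledge, either way round below 0.26 rad and angle between spanner's own z axis and vertical below 0.12 rad and contact force between spanner and ledge above 0.3 N and contact force between the fingers and spanner below 0.05 N and linear speed of spanner below 0.02 m/s), for 0.2 s.
2. the left bolt's head is tapped with the fingers (more than 1 N) (contact force between the fingers and bolt_left above 1 N).
3. the middle bolt's head is tapped with the fingers (more than 1 N) (contact force between the fingers and bolt_middle above 1 N).
4. the right bolt's head is tapped with the fingers (more than 1 N) (contact force between the fingers and bolt_right above 1 N).
5. the loose bolt's cap is held open by more than 0.65 rad (((angle between cap_left's own z axis and vertical above 0.65 rad and angular speed of cap_left below 0.2 rad/s and contact force between the fingers and cap_left above 0.3 N and angle between each of cap_middle, cap_right's own z axis and vertical below 0.08 rad) or (angle between cap_middle's own z axis and vertical above 0.65 rad and angular speed of cap_middle below 0.2 rad/s and contact force between the fingers and cap_middle above 0.3 N and angle between each of cap_left, cap_right's own z axis and vertical below 0.08 rad) or (angle between cap_right's own z axis and vertical above 0.65 rad and angular speed of cap_right below 0.2 rad/s and contact force between the fingers and cap_right above 0.3 N and angle between each of cap_left, cap_middle's own z axis and vertical below 0.08 rad))), for 0.3 s.
At the end, for the whole second after the job is handed in: The loose bolt's cap is held still by the fingers, up more than 0.65 rad; other caps shut (under 0.08 rad); the spanner rests on the ledge untouched, flat, along it within 0.26 rad, its middle within 15 mm of the centre line and 45 mm of mid-length (((angle between cap_left's own z axis and vertical above 0.65 rad and angular speed of cap_left below 0.2 rad/s and contact force between the fingers and cap_left above 0.3 N and angle between each of cap_middle, cap_right's own z axis and vertical below 0.08 rad) or (angle between cap_middle's own z axis and vertical above 0.65 rad and angular speed of cap_middle below 0.2 rad/s and contact force between the fingers and cap_middle above 0.3 N and angle between each of cap_left, cap_right's own z axis and vertical below 0.08 rad) or (angle between cap_right's own z axis and vertical above 0.65 rad and angular speed of cap_right below 0.2 rad/s and contact force between the fingers and cap_right above 0.3 N and angle between each of cap_left, cap_middle's own z axis and vertical below 0.08 rad)) and x of spanner in the frame of ledge between -0.045 and 0.045 m and y of spanner in the frame of ledge between -0.015 and 0.015 m and z of spanner in the frame of ledge between 0.004 and 0.013 m and angle between the x axis of spanner and the x axis of ledge, either way round below 0.26 rad and angle between spanner's own z axis and vertical below 0.12 rad and contact force between spanner and ledge above 0.3 N and contact force between the fingers and spanner below 0.05 N); the arm keeps its last pose, push and grip.
It fails at once if the tumbler is pushed more than 30 mm (distance of tumbler from where it was at the start of the episode above 0.03 m).
It fails at once if the tape is pushed more than 30 mm (distance of tape from where it was at the start of the episode above 0.03 m).
It fails at once if the staple_box is pushed more than 30 mm (distance of staple_box from where it was at the start of the episode above 0.03 m).
It fails at once if the tumbler is tipped (angle between tumbler's own z axis and vertical above 0.3 rad).
It fails at once if a bolt is hit harder than 60 N (contact force between the fingers and bolt_left above 60 N or contact force between the fingers and bolt_middle above 60 N or contact force between the fingers and bolt_right above 60 N).
It also fails if it takes over 64 s, if anything falls off the work surface, if the arm or the gripper's body presses on something with over 40 N, if the wrist force passes 120 N, or if a joint passes its speed limit or range.

## Robot

A 6-joint arm with a two-finger parallel gripper is mounted at the origin on the work surface. World frame = base frame: x ahead of the robot, y to its left, z up, the work surface at z = 0. Lengths are in m, angles in rad, forces in N, time in s.
With the tool pointing down it reaches from about 0.275 to 0.825 m from the base axis. Payload 4.9 kg.
Tool frame: the origin (TCP) lies midway between the tips of the shut fingers; the grasp point (between the pads) lies 19 mm behind it (bot.grip_depth is the distance from the TCP to the grasp point, in m); z points along the fingers, y is the line along which they close (so a half turn about z gives the same grasp; the last joint's range is limited). The gripper opens to 85 mm and grips with 20 to 120 N. Pads are 22 mm wide; open, the fingers measure 114 mm over their backs; the gripper's body (76 mm by 85 mm) begins 54 mm behind the grasp point. The pads swing forward as they close: fully open they stand 13 mm farther back than shut.
Start: joints at [1.17, 0.326, -0.193, 1.052, 0, 1.437], TCP at [0.145, 0.531, 0.231] pointing down, gripper open.
Joint ranges: [-2.65, 2.65], [-0.97, 1.79], [-1.3, 1.35], [-1.93, 2.1], [-1.47, 1.37], [-3.14, 3.14]. Speed limits (rad/s): [2.57, 2.57, 3.14, 3.14, 3.14, 3.14].

## Interface

Orientations are given as a unit quaternion [w, x, y, z].
In Python, from cell import bot gives the robot as it stands. Calls block until the motion is done:
- bot.move_pose(position, orientation): joint-space move of the TCP to a pose.
- bot.move_linear(position, speed=0.15, rotation=None, until_force=None): straight line of the TCP; rotation=None keeps the orientation; speed is the mean speed in m/s. With until_force (N) it stops when the force on the tool has changed by that much, and returns True; else False.
- bot.goto_joints(angles): joint-space move.
- bot.set_gripper(opening, grasp_force=None): opening from 0.0 (shut) to 1.0 (fully open); grasp_force is the grip in N (None keeps the last); returns when the fingers have stopped.
- bot.wait(seconds).
- bot.solve_ik(position, orientation): joint angles nearest the present ones, or None.
- bot.camera(name): name is "scene" or "top"; returns the picture (420x560x3 uint8, red, green, blue); there is no depth.
- bot.calibration(name): a dict with "mtx" (3x3 intrinsics, pixels), "extrinsics" (4x4, takes a point from world to camera coordinates). Camera axes: x right, y down, z forward; pixel columns grow to the right and rows downward; lengths in m; the calibration is good to about 2 mm. A picture is of the moment at which its call begins. calibration takes no time and is no camera call.
A pose or a line that the arm cannot do raises bot.PlanningError and nothing moves.
- bot.close_job(): hands the job in; it is judged then, once.
Trained networks look in the newest picture that a camera, given by its name, has taken for a name from the list of things; names that differ only in an ending like _2 or _b are one class to them, and where a whole thing is asked for, a point or a joint stands for the part that bears it (a point fixed in the world has none). Each returns a list of dicts, best first, with "confidence" (0 to 1); they miss things now and then, are a little off and sometimes report something else, mostly with a low value. They report only what shows in the picture. A call takes as long as a camera call. They do not tell look-alikes from the thing itself.
- bot.search_frame(camera, thing): "bbox" ([left, top, width, height] in pixels, round what is visible of it).
Readings, each from a call of its own:
- bot.read_clock(): time.
- bot.read_joint_positions(): joint angles.
- bot.read_joint_vel(): joint speeds.
- bot.read_joint_efforts(): joint torques, N m.
- bot.read_position(): TCP position.
- bot.read_tool_rot(): TCP orientation.
- bot.read_ft_force(): force on the tool from outside, world axes, zero at the start.
- bot.read_moment(): the same for the moment, N m.
- bot.read_gripper_width(): opening from 0.0 (shut) to 1.0 (fully open).
- bot.read_finger_force(): force on a finger pad.
Only numpy, scipy, OpenCV 4.12 (cv2) and the standard library are available. Lean on these libraries where they do the work, as an engineer would, in place of code of your own. Each camera call takes 0.05 s, during which the arm holds its last target. There are 200 camera calls.

## Working session

There is one attempt and no reset: what is moved stays moved. The work goes in short steps, each a Python script; the robot and the scene stay as the last script left them, time stands still between calls to the robot, and variables do not carry over. Pictures are saved under pics/ and viewed, at most 10 in all, crops included, and the job is handed in when it is done.

```bash
ls; mkdir -p pics
python3 - <<'E'
from cell import bot
import cv2,numpy as np
for c in ["scene","top"]:
    im=bot.camera(c); cv2.imwrite(f"pics/{c}0.png",im[...,::-1])
    k=bot.calibration(c); print(c,np.round(k["mtx"],1).tolist(),np.round(k["extrinsics"],4).tolist())
    for t in ["spanner","ledge","knob_left","bolt_left","cap_left","tumbler","tape","staple_box","machine"]:
        print(t,[(np.round(d["bbox"]).astype(int).tolist(),round(d["confidence"],2)) for d in bot.search_frame(c,t)])
print(bot.read_clock(),bot.read_tool_rot())
E
```

```text
pics
scene [[542.7, 0.0, 278.5], [0.0, 542.7, 213.8], [0.0, 0.0, 1.0]] [[-0.7264, 0.6871, -0.0159, 0.2113], [0.4217, 0.4274, -0.7997, -0.2325], [-0.5427, -0.5876, -0.6002, 2.0754], [0.0, 0.0, 0.0, 1.0]]
spanner [([365, 233, 61, 13], 0.59), ([300, 239, 28, 38], 0.58), ([404, 286, 52, 6], 0.47), ([336, 271, 40, 13], 0.45)]
ledge [([254, 171, 22, 20], 0.74), ([230, 185, 50, 33], 0.62)]
knob_left [([207, 172, 48, 41], 0.81)]
bolt_left []
cap_left [([207, 173, 46, 41], 0.9)]
tumbler [([233, 247, 24, 48], 0.69)]
tape [([297, 196, 30, 25], 0.82)]
staple_box []
machine [([108, 130, 174, 134], 0.65)]
top [[522.9, 0.0, 281.9], [0.0, 522.9, 204.9], [0.0, 0.0, 1.0]] [[-0.0064, -0.9999, -0.0099, 0.2261], [-0.9872, 0.0079, -0.1595, 0.5076], [0.1596, 0.0088, -0.9871, 1.5877], [0.0, 0.0, 0.0, 1.0]]
spanner [([225, 184, 28, 57], 0.83), ([180, 263, 37, 50], 0.81), ([122, 236, 34, 37], 0.7), ([179, 211, 31, 21], 0.66)]
ledge [([290, 159, 24, 65], 0.94)]
knob_left [([324, 162, 21, 59], 0.97)]
bolt_left []
cap_left [([324, 163, 24, 54], 0.81)]
tumbler [([244, 126, 22, 29], 0.85)]
tape [([278, 248, 28, 28], 0.56), ([242, 128, 26, 26], 0.35), ([376, 192, 13, 8], 0.16)]
staple_box [([348, 240, 32, 25], 0.61)]
machine [([291, 96, 217, 137], 0.63)]
1.0 [-1.36607134e-06  1.33005927e-01  9.91115242e-01  7.63865606e-06]
```

View pics/top0.png

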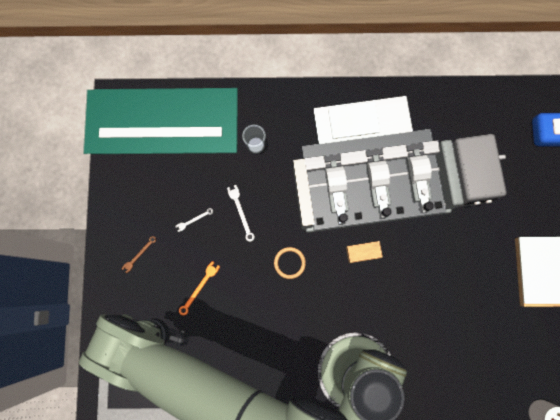

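View pics/scene0.png

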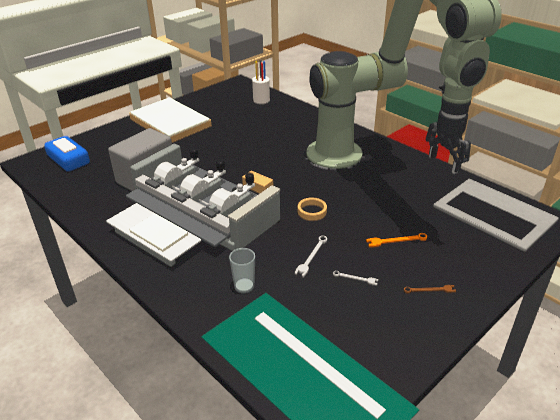

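Candidates for the spanner in the top picture are white large (240,213), white small (195,219), orange (198,288) and brown (138,254). Orange and brown are excluded, and the larger of the rest is the one at (240,213). I'll confirm it in a crop and enlarge the machine too.

```bash
cat > h.py <<'E'
from cell import bot
import cv2,numpy as np
from scipy.spatial.transform import Rotation as R
K={c:(bot.calibration(c)["mtx"],bot.calibration(c)["extrinsics"]) for c in("top","scene")}
def ray(c,u,v,z):
    M,E=K[c]; o=-E[:3,:3].T@E[:3,3]; d=E[:3,:3].T@np.linalg.inv(M)@[u,v,1]
    return o+d*(z-o[2])/d[2]
def proj(c,p):
    M,E=K[c]; q=M@(E[:3,:3]@np.asarray(p)+E[:3,3]); return q[:2]/q[2]
def down(a):   # tool pointing down, closing line (tool y) at world yaw a
    y=np.array([np.cos(a),np.sin(a),0]); z=np.array([0,0,-1.]); x=np.cross(y,z)
    q=R.from_matrix(np.c_[x,y,z]).as_quat(); return q[[3,0,1,2]]
E
python3 - <<'E'
from h import *
im=cv2.imread("pics/top0.png")
cv2.imwrite("pics/c1.png",cv2.resize(im[120:250,110:270],None,fx=4,fy=4,interpolation=cv2.INTER_CUBIC))
cv2.imwrite("pics/c2.png",cv2.resize(im[125:235,288:448],None,fx=5,fy=5,interpolation=cv2.INTER_CUBIC))
b=im[175:248,220:262].astype(int); m=(b.min(2)>90).astype(np.uint8)
n,l,s,c=cv2.connectedComponentsWithStats(m); i=1+np.argmax(s[1:,4]); v,u=np.nonzero(l==i)
P=np.array([ray("top",x+220,y+175,0.008)[:2] for x,y in zip(u,v)])
r=cv2.minAreaRect(P.astype(np.float32)*1000); print(s[i],r)
w,V=np.linalg.eigh(np.cov(P.T)); a=V[:,1]; t=(P-P.mean(0))@a; print("axis",a,"mean",P.mean(0),t.min(),t.max(),"mid",P.mean(0)+a*(t.min()+t.max())/2)
for u,v in [(236,190),(250,237)]: print(ray("top",u,v,.009))
E
```

```text
[  7  10  28  57 401] ((488.9600830078125, 354.2763671875), (189.54559326171875, 36.363746643066406), 18.810546875)
axis [-0.93912671 -0.34357099] mean [0.49451154 0.35483719] -0.08965821639930624 0.10022652133198123 mid [0.48954905 0.35302171]
[0.56392096 0.36913114 0.009     ]
[0.41283265 0.3238295  0.009     ]
```

View pics/c1.png

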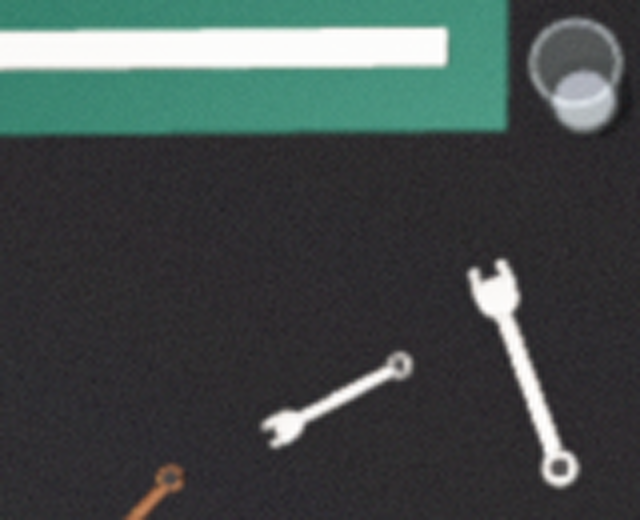

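View pics/c2.png

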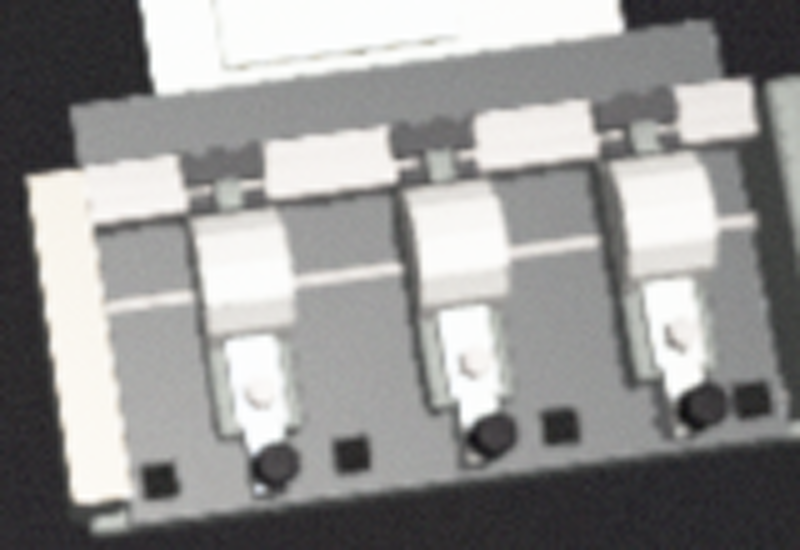

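Run:
```python
from h import *
f=lambda x,y:(288+(x-2)/5,125+(y-2)/5)
L=[ray("top",*f(*p),.122)[:2] for p in [(27,178),(88,172),(130,497),(72,503)]]
B=np.array([ray("top",*f(*p),.112)[:2] for p in [(258,393),(472,364),(683,335)]])
Kn=np.array([ray("top",*f(*p),.120)[:2] for p in [(275,464),(493,436),(703,406)]])
print("L",np.round(L,4).tolist(),np.mean(L,0),[np.linalg.norm(L[i]-L[i-1]) for i in range(4)])
print("B",B.round(4).tolist(),"K",Kn.round(4).tolist(),np.linalg.norm(Kn-B,axis=1))
print("yaw row",np.arctan2(*(B[0]-B[2])[::-1])-np.pi/2,np.linalg.norm(np.diff(B,axis=0),axis=1),"ledge yaw",[np.arctan2(*(a-b)[::-1]) for a,b in((L[0],L[3]),(L[1],L[2]))],"kn",[np.arctan2(*(b-k)[::-1]) for b,k in zip(B,Kn)])
```

```text
L [[0.6319, 0.1875], [0.6353, 0.1508], [0.4386, 0.1288], [0.4353, 0.1629]] [0.53524131 0.15748284] [np.float64(0.19815741096878395), np.float64(0.0368153743914961), np.float64(0.1979439424434377), np.float64(0.03431989674057067)]
B [[0.5016, 0.051], [0.5181, -0.0769], [0.5347, -0.2033]] K [[0.4578, 0.0428], [0.4734, -0.0862], [0.4904, -0.2108]] [0.04460525 0.04562087 0.04489762]
yaw row 0.12926070687953217 [0.12896456 0.12744557] ledge yaw [np.float64(0.12420717356769456), np.float64(0.11162911538239692)] kn [np.float64(0.1846687002687765), np.float64(0.20540027296145802), np.float64(0.16854307786443107)]
```

Run:
```python
from h import *
im=cv2.imread("pics/top0.png")
b=im[175:248,220:262].astype(int); v,u=np.nonzero(b.min(2)>90)
P=np.array([ray("top",x+220,y+175,0.008)[:2] for x,y in zip(u,v)])
c=np.array([.4892,.3537]); a=np.array([np.cos(.335),np.sin(.335)])
S=P[(abs((P-c)@a)<.05)&(abs((P-c)@[-a[1],a[0]])<.03)]
w,V=np.linalg.eigh(np.cov(S.T)); d=V[:,1]*np.sign(V[0,1]); yaw=np.arctan2(d[1],d[0]); m=S.mean(0)
g=m+d*(((c-m)@d)+.01); print("yaw",yaw,"grip",g,S.std(0)@abs(d))
q=down(yaw+np.pi/2)
bot.set_gripper(0.6,40)
bot.move_pose([*g,.12],q); bot.move_linear([*g,.03],.12)
print(bot.move_linear([*g,.004],.04,until_force=6),bot.read_position())
bot.set_gripper(0,50); print("width",bot.read_gripper_width(),bot.read_finger_force())
p=bot.read_position(); print(p)
bot.move_linear([*p[:2],.22],.15); bot.wait(.2)
print(bot.read_gripper_width(),bot.read_ft_force(),bot.read_clock(),bot.read_position())
im=bot.camera("top"); x,y=map(int,proj("top",[*g,.2])); cv2.imwrite("pics/g1.png",cv2.resize(im[y-70:y+70,x-80:x+80,::-1],None,fx=4,fy=4,interpolation=cv2.INTER_CUBIC)); print(x-80,y-70)
np.save("g.npy",[yaw,*g])
```

```text
yaw 0.352599193086813 grip [0.4988349  0.35647367] 0.02922189736176707
False [0.49891423 0.35651709 0.00398021]
width 0.11385630830031522 48.977365493774414
[0.49908422 0.3565931  0.00441546]
0.11043306966949729 [ 0.16893515  0.25314753 -1.04960837] 6.8833 [0.49879305 0.35643336 0.21932363]
153 129
```

View pics/g1.png

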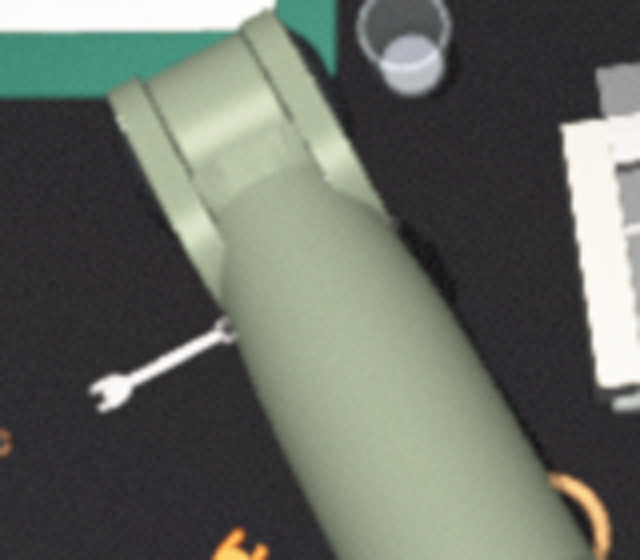

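The arm hides the spanner in this picture, but the grip width (0.11) and the pad force show it is held. Next I'll place it on the ledge.

Run:
```python
from h import *
ya=.122; q=down(ya+np.pi/2); c=np.array([.5352,.1575]); g=c+.010*np.array([np.cos(ya),np.sin(ya)])
p=bot.read_position(); bot.move_linear([*g,.22],.18,rotation=q)
bot.move_linear([*g,.145],.12); bot.wait(.2)
print(bot.move_linear([*g,.121],.02,until_force=4),bot.read_position(),bot.read_ft_force(),bot.read_gripper_width())
bot.wait(.1); bot.set_gripper(.35); bot.wait(.3)
p=bot.read_position(); bot.move_linear([*g,.26],.12)
bot.move_linear([.40,.28,.30],.25)
for c in("top","scene"):
    im=bot.camera(c); cv2.imwrite(f"pics/p_{c}.png",im[...,::-1])
    print(c,[(np.round(d["bbox"]).tolist(),round(d["confidence"],2)) for d in bot.search_frame(c,"spanner")])
a=cv2.imread("pics/p_top.png")[125:235,280:400]; b=cv2.imread("pics/p_scene.png")[140:260,190:310]
cv2.imwrite("pics/p.png",np.hstack([cv2.resize(a,(436,400),interpolation=2),cv2.resize(b,(400,400),interpolation=2)])[:, :800])
print(bot.read_clock())
```

```text
True [0.54501454 0.15869541 0.12642087] [-0.40726507 -0.05236302  4.56341937] 0.11481033623590323
top [([291.0, 162.0, 21.0, 61.0], 0.79), ([179.0, 213.0, 32.0, 17.0], 0.72), ([180.0, 263.0, 39.0, 51.0], 0.6), ([120.0, 237.0, 36.0, 39.0], 0.44), ([370.0, 155.0, 20.0, 61.0], 0.27)]
scene [([233.0, 186.0, 46.0, 32.0], 0.83), ([229.0, 251.0, 26.0, 42.0], 0.54), ([367.0, 233.0, 65.0, 13.0], 0.51), ([178.0, 164.0, 46.0, 33.0], 0.49), ([406.0, 286.0, 51.0, 6.0], 0.46), ([336.0, 272.0, 43.0, 14.0], 0.44)]
13.1833
```

View pics/p.png

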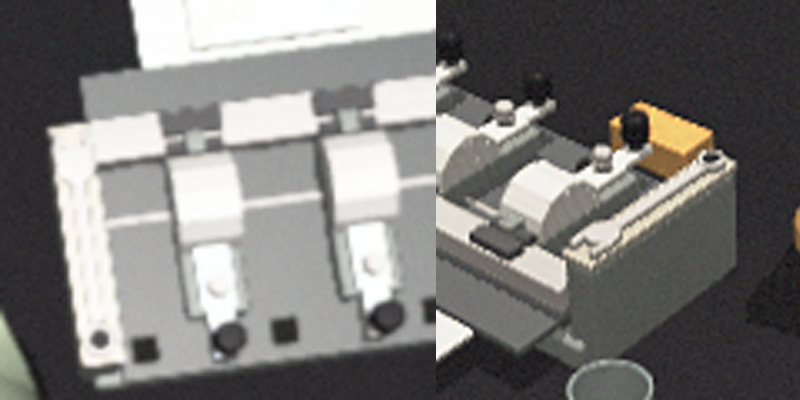

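The spanner lies centred along the ledge, with the ring at top px (307,218) and the jaw at the back end, and the caps are shut. Next are the taps.

```bash
cat > tap.py <<'E'
from h import *
B=[(.5016,.051),(.5181,-.0769),(.5347,-.2033)]
q=down(.124+np.pi/2)
print("scene proj left bolt",proj("scene",[*B[0],.112]),"seen ~(239.5,187)")
bot.set_gripper(0,40)
for i,b in enumerate(B):
    if i==0: bot.move_linear([*b,.22],.22,rotation=q)
    else: bot.move_linear([*b,.15],.18)
    bot.move_linear([*b,.122],.1); bot.wait(.25)
    f0=bot.read_ft_force()[2]; log=[]
    for z in np.arange(.118,.1045,-.0015):
        s=bot.move_linear([*b,z],.02,until_force=9); bot.wait(.05)
        f=bot.read_ft_force()[2]-f0; log.append((round(1e3*bot.read_position()[2],1),round(f,1)))
        if s or f>7: break
    print(i,log)
    bot.move_linear([*b,.15],.15)
print(bot.read_clock())
E
python3 tap.py
```

```text
scene proj left bolt [240.34583375 185.59695849] seen ~(239.5,187)
0 [(np.float64(117.9), np.float64(-1.3)), (np.float64(116.5), np.float64(-2.4)), (np.float64(115.0), np.float64(-0.3)), (np.float64(113.6), np.float64(0.2)), (np.float64(113.5), np.float64(13.3))]
1 [(np.float64(117.9), np.float64(1.0)), (np.float64(116.4), np.float64(0.0)), (np.float64(114.9), np.float64(-0.6)), (np.float64(113.7), np.float64(1.6)), (np.float64(113.5), np.float64(14.8))]
2 [(np.float64(117.9), np.float64(0.5)), (np.float64(116.4), np.float64(-0.0)), (np.float64(114.9), np.float64(-0.2)), (np.float64(113.7), np.float64(1.1)), (np.float64(112.2), np.float64(1.9)), (np.float64(110.6), np.float64(2.4)), (np.float64(109.1), np.float64(3.1)), (np.float64(108.0), np.float64(6.4)), (np.float64(107.8), np.float64(15.8))]
26.6333
```

Left and middle are solid, and the right bolt sank 6 mm, so it is the loose one. I'll pinch its knob and lift along the arc.

```bash
cat > lift.py <<'E'
from h import *
ya=.124; d=np.array([np.cos(ya),np.sin(ya),0]); k=np.array([.489,-.210,.116]); H=k+.168*d; H[2]=.09
q=down(ya+np.pi/2); off=np.array([0,0,-.011])
bot.set_gripper(.55,60)
bot.move_linear([*k[:2],.17],.15)
print("hit",bot.move_linear([*k[:2],.16],.1),bot.move_linear(k+off,.06,until_force=8),bot.read_position())
bot.set_gripper(0,60); print("w",bot.read_gripper_width(),bot.read_finger_force())
bot.wait(.2); print(bot.read_ft_force())
for t in np.arange(.1,.91,.1):
    p=H+(-.168*np.cos(t)+.026*np.sin(t))*d+np.array([0,0,.168*np.sin(t)+.026*np.cos(t)])
    bot.move_linear(p+off,.07)
    print(round(t,1),bot.read_ft_force().round(1),round(bot.read_gripper_width(),3),(bot.read_position()-p-off).round(4))
bot.wait(.5); print(bot.read_ft_force(),bot.read_clock())
a=bot.camera("top")[100:240,280:480,::-1]; b=bot.camera("scene")[90:230,100:300,::-1]
cv2.imwrite("pics/l.png",np.hstack([cv2.resize(x,(400,280),interpolation=2) for x in(a,b)]))
E
python3 lift.py
```

```text
hit False False [ 0.48929457 -0.21017448  0.10534996]
w 0.30101107206746885 59.07556695397943
[-2.24352153 -4.70231658  5.51804386]
0.1 [ 3.3 -6.7 -4.9] 0.302 [ 0.0006 -0.0013 -0.0001]
0.2 [ 3.7 -6.1 -5.3] 0.3 [ 0.001  -0.0013 -0.0002]
0.3 [ 4.6 -7.3 -6.3] 0.303 [ 0.0011 -0.0012 -0.0003]
0.4 [ 5.1 -6.5 -6.5] 0.302 [ 0.001  -0.0012 -0.0006]
0.5 [ 4.3 -7.1 -7.1] 0.303 [ 0.0009 -0.0011 -0.0008]
0.6 [ 3.9 -6.9 -7.2] 0.304 [ 0.0005 -0.0011 -0.0011]
0.7 [ 3.7 -6.5 -7.3] 0.298 [ 0.     -0.001  -0.0013]
0.8 [ 0.4 -6.1 -6.4] 0.299 [-0.0003 -0.0011 -0.0014]
0.9 [ 0.4 -6.9 -4.6] 0.3 [-0.0009 -0.001  -0.0016]
[-0.33702856 -6.26707886 -5.33555958] 33.4833
```

View pics/l.png

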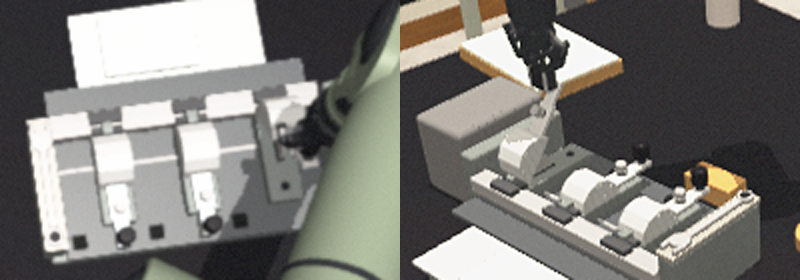

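The right cap stands well open at scene crop (540,130), held by the knob. The other caps are shut and the spanner is still on the ledge, so I'm handing in.

```bash
python3 -c "
from cell import bot
print(bot.close_job())"
```

```text
the job is handed in; nothing more can be done
None
```

I laid the spanner on the ledge and let go, then tapped all three bolts: the right one is loose. I lifted its cap about 0.9 rad (52°) and handed the job in with the gripper still holding it there and the other two caps shut; no verdict came back.

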